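Load ferrite aerial rods into the coil test box

ROBOT

A 6-joint arm with a two-finger parallel gripper is mounted at the origin on the work surface. World frame = base frame: x ahead of the robot, y to its left, z up, the work surface at z = 0. Lengths are in m, angles in degrees, forces in N, time in s.
With the tool pointing down it reaches from about 0.325 to 0.75 m from the base axis. Payload 7.6 kg.
Tool frame: the origin (TCP) lies midway between the tips of the shut fingers; the grasp point (between the pads) lies 19 mm behind it; z points along the fingers, y is the direction in which the jaws open and shut (so a half turn about z gives the same grasp; the last joint's range is limited). The gripper opens to 85 mm and grips with 20 to 120 N. Pads are 22 mm wide; open, the fingers measure 114 mm over their backs; the gripper's body (76 mm by 85 mm) begins 54 mm behind the grasp point. The pads swing forward as they close: fully open they stand 13 mm farther back than shut.
Start: joints at [62.149, 2.991, 80.254, -0, 96.75, -4.028], TCP at [0.212, 0.48, 0.231] pointing down, gripper open.
Joint ranges: [-166.34, 166.34], [-52.06, 124.39], [6.96, 135.62], [-60.46, 240.46], [14.63, 156.25], [-167.68, 167.68]. Speed limits (degrees/s): [147.25, 147.25, 172.46, 180, 180, 180].

INTERFACE

Orientations are given as a 3x3 rotation matrix whose columns are the frame's x, y, z axes.
In Python, from workcell import bot gives the robot as it stands. Calls block until the motion is done:
- bot.reach(position, orientation): joint-space move of the TCP to a pose.
- bot.line_to(position, attitude=None, velocity=0.15, guard=None): straight line of the TCP; attitude=None keeps the orientation; velocity is the mean speed in m/s. With guard (N) it stops when the force on the tool has changed by that much, and returns True; else False.
- bot.move_joints(angles): joint-space move.
- bot.set_gripper(opening, newtons=None): opening from 0.0 (shut) to 1.0 (fully open); newtons is the grip in N (None keeps the last); returns when the fingers have stopped.
- bot.sleep(seconds).
- bot.solve_ik(position, orientation): joint angles nearest the present ones, or None.
- bot.state(): the state.
- bot.get_image(name): name is "side" or "top"; returns a dict with "frame" (420x560x3 uint8, red, green, blue), "K" (3x3 intrinsics, pixels), "eye" and "rotation" of the camera in the world. Camera axes: x right, y down, z forward; pixel columns grow to the right and rows downward; lengths in m; the calibration is good to about 2 mm. A picture is of the moment at which its call begins. There is no depth.
A pose or a line that the arm cannot do raises bot.PlanningError and nothing moves.
- bot.hand_in(): hands the job in, once; it reports no verdict.
The state is a dict: "time_s": time; "joint_pos": joint angles; "dq": joint speeds; "joint_efforts": joint torques, N m; "tcp_pos": TCP position; "orientation": TCP orientation; "ft_force": force on the tool from outside, world axes, zero at the start; "wrist_torque": the same for the moment, N m; "gripper_width": opening from 0.0 (shut) to 1.0 (fully open).
Only numpy, scipy, OpenCV 4.12 (cv2) and the standard library are available. Lean on these libraries where they do the work, as an engineer would, in place of code of your own. Each camera call takes 0.05 s, during which the arm holds its last target. There are 200 camera calls.

TASK

Load the ferrite rods standing in the wooden rack into the coil test box, one after the other in the order red, yellow, blue (some may be missing): set each rod down in the sloping V-block, let go and take it again from the side, then pass it level through the port of its own colour without the rod touching the port's rim, and leave it lying in the trough behind with about a third of it sticking out. When all the rods are in, press the green start button on the box's roof; leave the valve, the speaker frame and the brass connector where they stand.

Things in the scene. Friction and masses are not known exactly. Their poses are not given: they have to be found in the camera images.
- rod_red_mid (a point): Centre (half-way along, on the axis) of the red-banded ferrite aerial rod: dark round rod, 14 mm diameter, 180 mm long, about 110 g, the same at both ends, with red bands at both ends and in the middle. Its z axis runs along the rod. Starts upright in a rack hole, foot 15 mm and top 195 mm above the bench. May be absent.
- rod_yellow_mid (a point): Centre (half-way along, on the axis) of the yellow-banded ferrite aerial rod: dark round rod, 14 mm diameter, 180 mm long, about 110 g, the same at both ends, with yellow bands at both ends and in the middle. Its z axis runs along the rod. Starts upright in a rack hole, foot 15 mm and top 195 mm above the bench. May be absent.
- rod_blue_mid (a point): Centre (half-way along, on the axis) of the blue-banded ferrite aerial rod: dark round rod, 14 mm diameter, 180 mm long, about 110 g, the same at both ends, with blue bands at both ends and in the middle. Its z axis runs along the rod. Starts upright in a rack hole, foot 15 mm and top 195 mm above the bench. May be absent.
- rack: Fixed wooden rod rack, 200 (x) x 70 (y) x 60 mm high, origin at the centre of its underside. Three 16 mm holes, 45 mm deep, at x = -65, 0, +65 mm; any rod may be in any hole.
- v_block: Loose 1 kg steel V-block, may get shifted; origin under the centre of its 150 (x) x 80 (y) x 14 mm base. It carries an open 90-degree groove sloping at 50 degrees: low end with a brass stop plate (36 mm wide, 12 mm above the rod's axis) towards +x, high end -x. The groove is 37 mm wide at its mouth; its walls rise 8.5 mm above a lying rod's axis.
- v_groove: Groove of the V-block. Origin: on a lying rod's axis, where its lower end meets the stop. x: downhill along the groove; z: square out of its open side; y: across, level. A rod lying home has its axis on x and its centre at x = -90 mm (let go short of the stop, it may stay or slide down). Groove spans x = -110 to -8 mm; the upper 70 mm of the rod stands free, open air beneath.
- box: Fixed enclosed green coil test box, 155 (x) x 250 (y) x 94 mm high, clear roof. Origin: on the bench under the middle of the port wall's outer face; x points into the box. Behind each port a white 90-degree V trough runs from x = 12 to 135 mm; a rod lying in it has its axis 62 mm above the bench. Back wall's inner face: x = 150 mm.
- port_wall: The front wall of the test box with its three ports, 5 mm thick, 250 mm wide, 94 mm high (same origin and axes as the box). This is the wall whose port rims the rods must not touch.
- port_red (a point): Centre of the red-framed square port (36 x 36 mm opening) in the outer face of the port wall, 68 mm above the bench, at y = 75 mm in the box's frame; x axis points into the box, z up. A rod in place has its axis 6 mm below this point and its centre 12 to 62 mm beyond it in x (about 30 is good), so its tail, about a third of its length, stays outside.
- port_yellow (a point): Centre of the yellow-framed square port (36 x 36 mm opening) in the outer face of the port wall, 68 mm above the bench, at y = 0 mm in the box's frame; x axis points into the box, z up. A rod in place has its axis 6 mm below this point and its centre 12 to 62 mm beyond it in x (about 30 is good), so its tail, about a third of its length, stays outside.
- port_blue (a point): Centre of the blue-framed square port (36 x 36 mm opening) in the outer face of the port wall, 68 mm above the bench, at y = -75 mm in the box's frame; x axis points into the box, z up. A rod in place has its axis 6 mm below this point and its centre 12 to 62 mm beyond it in x (about 30 is good), so its tail, about a third of its length, stays outside.
- start_top (a point): Centre of the top of the green start button (28 mm diameter) on the roof of the box, 115 mm behind the port wall; pressed straight down, spring-loaded.
- start (a joint): Travel of the start button: 0 up, 0.006 m fully down, which takes 5 N; 0.004 m or more starts the test. It springs back.
- valve_mid (a point): Centre of the green glass valve (38 mm diameter, 70 mm tall, standing); a bystander, leave alone.
- speaker_mid (a point): Centre of the black plastic speaker cone frame (100 mm diameter, 46 mm tall, lying face down); a bystander, leave alone.
- connector_mid (a point): Centre of the brass connector (22 mm diameter, 30 mm tall, standing); a bystander, leave alone.
Not all that is in view belongs to the job. Of the things that look like the v_block, the smallest one is meant.

How it is judged (in metres and radians):
On the way, in this order (a step that is already met when the one before it is completed fails the run):
1. the red rod lies in the V-block's groove, let go (x of rod_red_mid in the frame of v_groove between -0.108 and -0.08 m and y of rod_red_mid in the frame of v_groove between -0.006 and 0.006 m and z of rod_red_mid in the frame of v_groove between -0.006 and 0.006 m and angle between the z axis of rod_red_mid and the x axis of v_groove, either way round below 0.1 rad and contact force between the fingers and rod_red below 0.05 N and linear speed of rod_red below 0.03 m/s), for 0.2 s.
2. the red rod lies in the trough behind the red port, let go (x of rod_red_mid in the frame of port_red between 0.012 and 0.062 m and y of rod_red_mid in the frame of port_red between -0.006 and 0.006 m and z of rod_red_mid in the frame of port_red between -0.011 and -0.001 m and angle between the z axis of rod_red_mid and the x axis of port_red, either way round below 0.07 rad and contact force between the fingers and rod_red below 0.05 N and linear speed of rod_red below 0.02 m/s), for 0.2 s.
3. the yellow rod lies in the V-block's groove, let go (x of rod_yellow_mid in the frame of v_groove between -0.108 and -0.08 m and y of rod_yellow_mid in the frame of v_groove between -0.006 and 0.006 m and z of rod_yellow_mid in the frame of v_groove between -0.006 and 0.006 m and angle between the z axis of rod_yellow_mid and the x axis of v_groove, either way round below 0.1 rad and contact force between the fingers and rod_yellow below 0.05 N and linear speed of rod_yellow below 0.03 m/s), for 0.2 s.
4. the yellow rod lies in the trough behind the yellow port, let go (x of rod_yellow_mid in the frame of port_yellow between 0.012 and 0.062 m and y of rod_yellow_mid in the frame of port_yellow between -0.006 and 0.006 m and z of rod_yellow_mid in the frame of port_yellow between -0.011 and -0.001 m and angle between the z axis of rod_yellow_mid and the x axis of port_yellow, either way round below 0.07 rad and contact force between the fingers and rod_yellow below 0.05 N and linear speed of rod_yellow below 0.02 m/s), for 0.2 s.
5. the blue rod lies in the V-block's groove, let go (x of rod_blue_mid in the frame of v_groove between -0.108 and -0.08 m and y of rod_blue_mid in the frame of v_groove between -0.006 and 0.006 m and z of rod_blue_mid in the frame of v_groove between -0.006 and 0.006 m and angle between the z axis of rod_blue_mid and the x axis of v_groove, either way round below 0.1 rad and contact force between the fingers and rod_blue below 0.05 N and linear speed of rod_blue below 0.03 m/s), for 0.2 s.
6. the blue rod lies in the trough behind the blue port, let go (x of rod_blue_mid in the frame of port_blue between 0.012 and 0.062 m and y of rod_blue_mid in the frame of port_blue between -0.006 and 0.006 m and z of rod_blue_mid in the frame of port_blue between -0.011 and -0.001 m and angle between the z axis of rod_blue_mid and the x axis of port_blue, either way round below 0.07 rad and contact force between the fingers and rod_blue below 0.05 N and linear speed of rod_blue below 0.02 m/s), for 0.2 s.
7. with all rods loaded, the green start button is pressed down (all of step 2 and all of step 4 and all of step 6 and value of joint start above 0.004 m), for 0.05 s.
At the end, for the whole second after the job is handed in: every rod lies still, let go, in the trough of its colour: centre 12-62 mm past the wall's outer face, within 6 mm of the port's middle sideways, 1-11 mm below its centre, aligned within 0.07 rad; the button was pressed 4 mm or more with all rods in (all of step 2 and all of step 4 and all of step 6); the robot touches nothing.
It fails at once if a rod touches the port wall (over 1 N) (contact force between any of rod_red, rod_yellow, rod_blue and port_wall above 1 N).
It fails at once if the green glass valve is shifted more than 25 mm (distance of valve_mid from where it was at the start of the episode above 0.025 m).
It fails at once if the speaker frame is shifted more than 25 mm (distance of speaker_mid from where it was at the start of the episode above 0.025 m).
It fails at once if the brass connector is shifted more than 25 mm (distance of connector_mid from where it was at the start of the episode above 0.025 m).
Of rod_red, rod_yellow, rod_blue only 2 to 3 are there at a start; the rules pass over those that are not, and their reading is None.
At some moment in a run one of v_block may be knocked a few centimetres aside while the robot is not near it.
It also fails if it takes over 210 s, if anything falls off the work surface, if the arm or the gripper's body presses on something with over 40 N, if the wrist force passes 120 N, or if a joint passes its speed limit or range.

## Working session

There is one attempt and no reset: what is moved stays moved. The work goes in short steps, each a Python script; the robot and the scene stay as the last script left them, time stands still between calls to the robot, and variables do not carry over. Pictures are saved under pics/ and viewed, about 12 in all and at most 16, crops included, and the job is handed in when it is done.

```bash
mkdir -p pics; ls; python3 - <<'E'
from workcell import bot
import cv2
for n in("side","top"):
    i=bot.get_image(n); cv2.imwrite(f"pics/{n}0.png",i["frame"][:,:,::-1]); print(n,i["K"],i["eye"],i["rotation"])
print(bot.state())
E
```

```text
pics
side [[496.87911244   0.         279.51442504]
 [  0.         496.87911244 217.96800306]
 [  0.           0.           1.        ]] [ 0.13805163 -0.82625634  0.73998579] [[ 0.89495408 -0.25860716  0.36356504]
 [-0.4460802  -0.50340914  0.73999439]
 [-0.00834588 -0.82444016 -0.56588759]]
top [[391.19930464   0.         281.9706992 ]
 [  0.         391.19930464 204.62524947]
 [  0.           0.           1.        ]] [0.3714303  0.00872156 1.09209147] [[-0.01190709 -0.98588825  0.16698078]
 [-0.99959234  0.00740226 -0.02757468]
 [ 0.02594951 -0.16724105 -0.98557448]]
{'time_s': 0.1, 'joint_pos': array([ 6.21481300e+01,  3.02514521e+00,  8.03084695e+01,  3.94041905e-04,
        9.67486548e+01, -4.02666459e+00]), 'dq': array([ 0.0442385 , -0.18792175, -0.15799861, -0.01992347, -0.00226371,
        0.0701334 ]), 'joint_efforts': array([ 1.24191025e-03, -3.82581103e+01, -3.60985923e+01, -1.20623758e-04,
        4.79588882e-03,  4.98978650e-06]), 'tcp_pos': array([0.21191273, 0.4800352 , 0.23053145]), 'orientation': array([[-9.14782341e-01,  4.03946544e-01, -6.76859823e-04],
       [ 4.03947097e-01,  9.14781471e-01, -1.26634792e-03],
       [ 1.07641960e-04, -1.43184827e-03, -9.99998969e-01]]), 'ft_force': array([-0.31352116, -0.76898365,  0.09743399]), 'wrist_torque': array([ 0.00141835, -0.03081204, -0.00500824]), 'gripper_width': 1.0024239732384623}
```

View pics/side0.png

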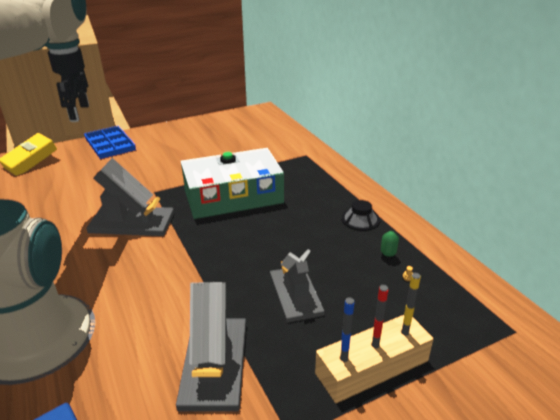

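View pics/top0.png

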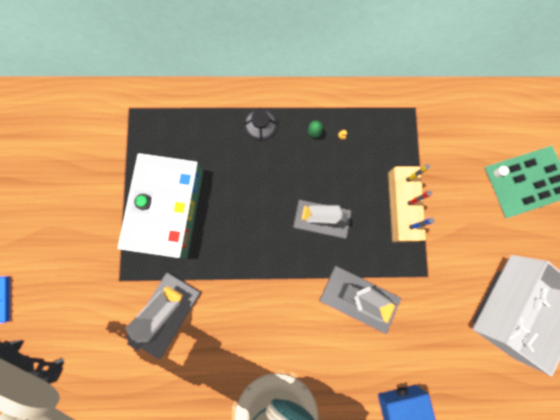

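```bash
python3 - <<'E'
import cv2,numpy as np
s=cv2.imread("pics/side0.png");t=cv2.imread("pics/top0.png")
def c(i,x,y,w=100,h=75): return cv2.resize(i[y:y+h,x:x+w],(400,300),interpolation=cv2.INTER_CUBIC)
a=np.vstack([np.hstack([c(t,275,182),c(s,250,245)]),np.hstack([c(t,110,150,140,105),c(s,170,140,140,105)])])
a=cv2.convertScaleAbs(a,alpha=1.4,beta=15)
cv2.imwrite("pics/m1.png",a)
E
```

```text
(no output)
```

View pics/m1.png

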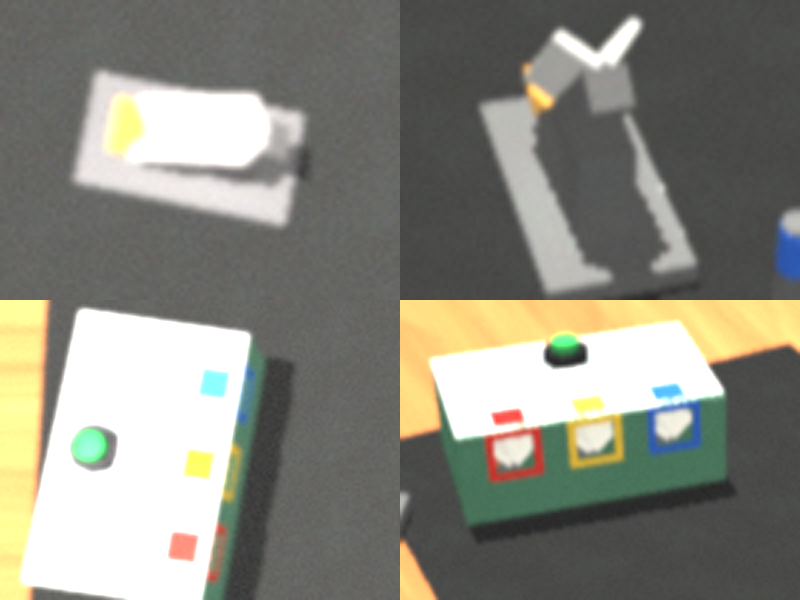

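```bash
cat > cam.py <<'E'
import cv2,numpy as np
from workcell import bot
HUE={"red":[(0,7),(172,180)],"yellow":[(18,32)],"blue":[(100,125)],"brass":[(10,26)],"green":[(55,80)]}
def ray(I,uv):
    d=np.linalg.inv(I["K"])@np.array([uv[0],uv[1],1.]); d=I["rotation"]@d
    return np.array(I["eye"]),d/np.linalg.norm(d)
def onz(I,uv,z):
    e,d=ray(I,uv); return e+d*(z-e[2])/d[2]
def tri(I1,u1,I2,u2):
    e1,d1=ray(I1,u1);e2,d2=ray(I2,u2)
    s=np.linalg.lstsq(np.c_[d1,-d2],e2-e1,rcond=None)[0]
    a,b=e1+s[0]*d1,e2+s[1]*d2
    return (a+b)/2,np.linalg.norm(a-b)
def proj(I,p):
    q=I["K"]@(I["rotation"].T@(np.array(p)-I["eye"])); return q[:2]/q[2]
def blobs(I,col,smin=110,vmin=60,amin=4):
    h=cv2.cvtColor(I["frame"],cv2.COLOR_RGB2HSV)
    m=sum(cv2.inRange(h,(a,smin,vmin),(b,255,255)) for a,b in HUE[col])
    n,l,s,c=cv2.connectedComponentsWithStats(m.astype(np.uint8))
    return [(c[i],s[i][4]) for i in range(1,n) if s[i][4]>=amin],l
def show(names):
    return {n:bot.get_image(n) for n in names}
E
python3 - <<'E'
from cam import *
S,T=bot.get_image("side"),bot.get_image("top")
for c in("red","yellow","blue","green","brass"):
    for n,I in(("side",S),("top",T)):
        print(c,n,[(tuple(np.round(b,1)),int(a)) for b,a in blobs(I,c)[0] if a<400])
# V-block: contour of grey-on-black in ROI
f=cv2.cvtColor(T["frame"],cv2.COLOR_RGB2GRAY)
print("grey levels",f[225:240:2,322],f[218,345:362:2],f[218,285:300:2])
print("roofrow",f[200,195:215:2],f[200,120:140:2])
E
```

```text
red side [((np.float64(207.1), np.float64(180.5)), 53), ((np.float64(209.5), np.float64(194.5)), 160), ((np.float64(382.3), np.float64(295.2)), 119), ((np.float64(377.2), np.float64(327.8)), 142)]
red top [((np.float64(424.8), np.float64(194.8)), 24), ((np.float64(413.9), np.float64(200.8)), 30), ((np.float64(186.9), np.float64(230.3)), 9), ((np.float64(173.5), np.float64(235.8)), 87), ((np.float64(183.9), np.float64(246.1)), 8)]
yellow side [((np.float64(85.9), np.float64(33.1)), 296), ((np.float64(117.7), np.float64(114.7)), 238), ((np.float64(225.6), np.float64(151.6)), 10), ((np.float64(235.3), np.float64(176.2)), 53), ((np.float64(237.9), np.float64(189.8)), 167), ((np.float64(151.9), np.float64(205.1)), 97), ((np.float64(284.3), np.float64(269.0)), 21), ((np.float64(411.2), np.float64(278.4)), 220), ((np.float64(408.3), np.float64(316.1)), 203), ((np.float64(391.0), np.float64(320.0)), 11), ((np.float64(365.5), np.float64(330.4)), 15), ((np.float64(402.8), np.float64(334.5)), 10), ((np.float64(372.0), np.float64(333.5)), 4), ((np.float64(414.7), np.float64(338.5)), 12), ((np.fl
[... 3316 characters left out ...]
07.4), np.float64(372.1)), 306)]
brass top [((np.float64(342.4), np.float64(134.0)), 87), ((np.float64(414.2), np.float64(197.4)), 13), ((np.float64(192.0), np.float64(202.5)), 10), ((np.float64(305.8), np.float64(213.0)), 85), ((np.float64(189.0), np.float64(218.0)), 9), ((np.float64(410.5), np.float64(228.8)), 4), ((np.float64(172.2), np.float64(294.4)), 189), ((np.float64(387.4), np.float64(312.0)), 99), ((np.float64(35.1), np.float64(365.1)), 39), ((np.float64(45.2), np.float64(367.7)), 35)]
grey levels [107 153 159 157 113  66  65  62] [112 107  88  58  61  62  61  62  62] [ 62  60  62  61  68 124 153 154]
roofrow [73 57 35 34 34 35 38 58 65 62] [187 170  90  95 241 254 249 177 154 187]
```

```bash
cat >> cam.py <<'E'
def vblock(T,roi,expect=(0.150,0.080),th=90,z=0.014,k=4):
    """base rectangle from the top view: bright outline on the dark mat, contour cast on the base-top plane"""
    x,y,w,h=roi
    g=cv2.cvtColor(T["frame"],cv2.COLOR_RGB2GRAY)[y:y+h,x:x+w]
    g=cv2.resize(g,None,fx=k,fy=k,interpolation=cv2.INTER_CUBIC)
    cs,_=cv2.findContours((g>th).astype(np.uint8),cv2.RETR_EXTERNAL,cv2.CHAIN_APPROX_NONE)
    c=max(cs,key=cv2.contourArea)[:,0,:]
    P=np.array([onz(T,((u+.5)/k-.5+x,(v+.5)/k-.5+y),z)[:2] for u,v in c],np.float32)
    r=cv2.minAreaRect(P*1000); return np.array(r[0])/1000,np.array(r[1])/1000,r[2],cv2.boxPoints(r)/1000
E
python3 - <<'E'
from cam import *
np.set_printoptions(precision=4,suppress=True)
S,T=bot.get_image("side"),bot.get_image("top")
for n,a,b in [("redtop",(382.3,295.2),(424.8,194.8)),("redmid",(377.2,327.8),(413.9,200.8)),("bluetop",(348.5,308.4),(426.5,221.4)),("bluemid",(344.9,341.3),(415.5,225.2)),
 ("yelmid",(408.3,316.1),(413.1,176.6)),("labR",(207.1,180.5),(173.5,235.8)),("labY",(235.3,176.2),(179.1,207)),("labB",(263,171.6),(184.5,178.9)),("btn",(227.2,154.8),(141.3,200.6)),("brass",(284.1,269.2),(305.8,213))]:
    print(n,*tri(S,a,T,b))
print("yeltop",onz(T,(422.3,168.6),.183))
for th in(85,100,115): print(vblock(T,(280,185,90,65),th=th)[:3])
print(vblock(T,(280,185,90,65))[3])
def quad(I,roi,th,k=4,sat=60):
    x,y,w,h=roi; f=I["frame"][y:y+h,x:x+w]; f=cv2.resize(f,None,fx=k,fy=k,interpolation=cv2.INTER_CUBIC)
    hsv=cv2.cvtColor(f,cv2.COLOR_RGB2HSV); m=((hsv[...,2]>th)&(hsv[...,1]<sat)).astype(np.uint8)
    m=cv2.morphologyEx(m,cv2.MORPH_CLOSE,np.ones((25,25)));m=cv2.morphologyEx(m,cv2.MORPH_OPEN,np.ones((9,9)))
    c=max(cv2.findContours(m,cv2.RETR_EXTERNAL,cv2.CHAIN_APPROX_NONE)[0],key=cv2.contourArea)
    q=cv2.approxPolyN(cv2.convexHull(c),4)[0] if hasattr(cv2,"approxPolyN") else c
    return (q+.5)/k-.5+[x,y]
qt=quad(T,(112,145,100,120),150);qs=quad(S,(170,140,130,60),150)
print(qt,qs)
for q in qt: print("roof top",onz(T,q,.094))
for q in qs: print("roof side",onz(S,q,.094))
E
```

```text
redtop [ 0.5499 -0.363   0.1742] 0.0031085625563713414
redmid [ 0.5487 -0.3635  0.099 ] 0.0031996461300861055
bluetop [ 0.4851 -0.3625  0.1732] 0.002580470959642182
bluemid [ 0.4842 -0.3632  0.098 ] 0.0016795050980618334
yelmid [ 0.6134 -0.3658  0.0993] 0.003434815099492043
labR [0.4625 0.2568 0.0944] 0.00025434979550606826
labY [0.5364 0.2452 0.0937] 9.886384231658205e-05
labB [0.6107 0.2334 0.0942] 0.0008514475339961708
btn [0.5508 0.3363 0.1113] 0.0003592705970771066
brass [ 0.5204 -0.0837  0.0323] 0.014055776286719836
yeltop [ 0.6113 -0.3573  0.183 ]
(array([ 0.5173, -0.1332]), array([0.1548, 0.0919]), 78.11945343017578)
(array([ 0.5176, -0.1333]), array([0.1519, 0.0896]), 77.91373443603516)
(array([ 0.5177, -0.1333]), array([0.1495, 0.0877]), 77.89192199707031)
[[ 0.4569 -0.1989]
 [ 0.5461 -0.2179]
 [ 0.5781 -0.0675]
 [ 0.489  -0.0485]]
[[197.875 160.875]
 [179.875 258.125]
 [115.625 249.125]
 [136.875 152.125]] [[291.625 182.625]
 [192.625 199.125]
 [179.375 160.375]
 [266.875 147.375]]
roof top [0.6586 0.2001 0.094 ]
roof top [0.4061 0.2391 0.094 ]
roof top [0.4303 0.4002 0.094 ]
roof top [0.683  0.3598 0.094 ]
roof side [0.6521 0.1475 0.094 ]
roof side [0.4008 0.188  0.094 ]
roof side [0.4319 0.3981 0.094 ]
roof side [0.6818 0.3588 0.094 ]
```

```bash
python3 - <<'E'
import cv2,numpy as np
s=cv2.imread("pics/side0.png");t=cv2.imread("pics/top0.png")
a=cv2.resize(t[195:240,290:356],(792,540),interpolation=cv2.INTER_CUBIC)
b=cv2.resize(s[245:275,272:322],(500,300),interpolation=cv2.INTER_CUBIC)
a=a[:,:].copy()
for i in range(0,66,10): cv2.putText(a,str(290+i),(i*12,10),0,.35,(0,255,255))
for j in range(0,45,10): cv2.putText(a,str(195+j),(0,j*12+5),0,.35,(0,255,255))
cv2.imwrite("pics/v1.png",a)
for i in range(0,50,10): cv2.putText(b,str(272+i),(i*10,10),0,.35,(0,255,255))
for j in range(0,30,10): cv2.putText(b,str(245+j),(0,j*10+5),0,.35,(0,255,255))
cv2.imwrite("pics/v2.png",b)
E
```

```text
(no output)
```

View pics/v1.png

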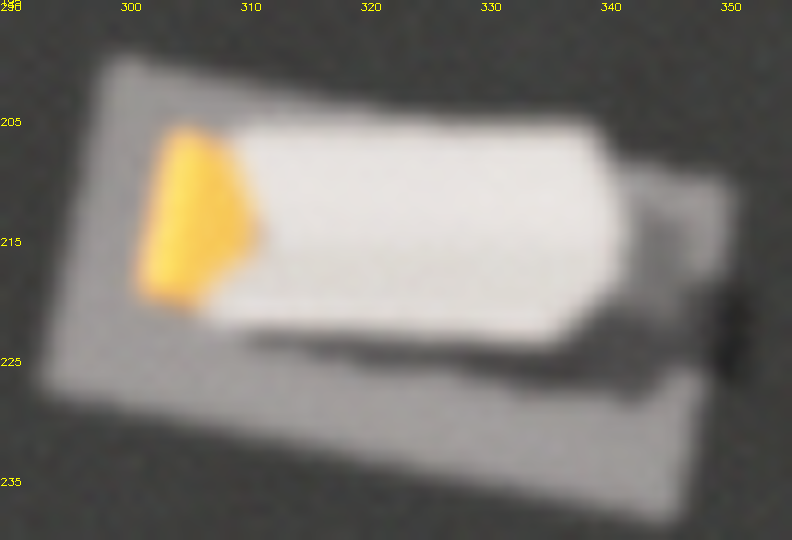

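View pics/v2.png

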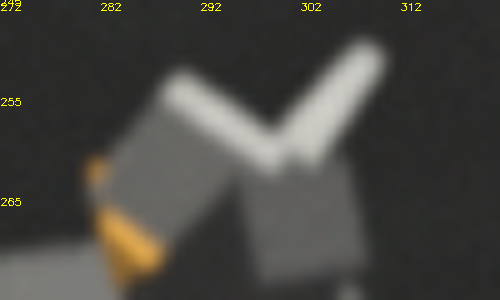

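```bash
python3 - <<'E'
from cam import *
np.set_printoptions(precision=4,suppress=True)
S,T=bot.get_image("side"),bot.get_image("top")
f=lambda p:((p[0]+.5)/12-.5+290,(p[1]+.5)/12-.5+195)
C=np.array([onz(T,f(p),.014) for p in [(108,55),(738,180),(680,525),(40,390)]])[:,:2]
print(C, np.linalg.norm(C-np.roll(C,-1,0),axis=1), C.mean(0))
e=(C[0]+C[3]-C[1]-C[2]); print("psi",np.degrees(np.arctan2(e[1],e[0])),[np.degrees(np.arctan2(*(a-b)[::-1])) for a,b in((C[0],C[1]),(C[3],C[2]),(C[0],C[3]))])
g=lambda p:((p[0]+.5)/10-.5+272,(p[1]+.5)/10-.5+245)
A,ra=tri(S,g((180,80)),T,f((545,343)));B,rb=tri(S,g((370,45)),T,f((590,125)))
print(A,ra,B,rb,np.linalg.norm(A-B),(A+B)/2, "across dir",np.degrees(np.arctan2(*(A-B)[1::-1])))
M=(A+B)/2; psi=np.arctan2(e[1],e[0]);h=np.array([np.cos(psi),np.sin(psi),0]);z=np.array([0,0,1])
c,s=np.cos(np.radians(50)),np.sin(np.radians(50)); d=c*h-s*z;n=s*h+c*z; O=M+.11*d-.0085*n
print("O",O); q=np.cross(n,d); R=np.eye(3)
for yy in(-.018,.018):
  for zz in(.012,): p=O+q*yy+n*zz; print("plate top px",proj(T,p),proj(S,p))
rel=O[:2]-C.mean(0); print("O in block",rel@h[:2],rel@np.array([-h[1],h[0]]))
print("measured plate top end",f((165,128)),f((140,290)))
E
```

```text
[[ 0.5694 -0.0681]
 [ 0.5387 -0.215 ]
 [ 0.4582 -0.1982]
 [ 0.4909 -0.0509]] [0.15   0.0821 0.1508 0.0804] [ 0.5143 -0.133 ]
psi 77.84372647417649 [np.float64(78.17596160555635), np.float64(77.51328045636508), np.float64(-12.368178294677051)]
[ 0.4888 -0.1496  0.1342] 0.005165466595385837 [ 0.5304 -0.1589  0.1355] 0.0025827081769010394 0.042632758105815634 [ 0.5096 -0.1542  0.1348] across dir 167.39888138805279
O [ 0.5231 -0.0915  0.0451]
plate top px [306.4124 206.2292] [296.8088 258.9537]
plate top px [303.8855 219.1937] [280.8235 261.667 ]
O in block 0.04250377533024271 0.00014890514785171824
measured plate top end (303.2916666666667, 205.20833333333334) (301.2083333333333, 218.70833333333334)
```

```bash
cat > plan.py <<'E'
from cam import *
np.set_printoptions(precision=4,suppress=True)
Z=np.array([0,0,1.]); G=.019
BX=np.array([.156,.9878,0]);BX/=np.linalg.norm(BX);BY=np.cross(Z,BX);BO=np.array([.5327,.2229,0])
PORTY={"red":.075,"yellow":0.,"blue":-.075}
ROD={"red":np.array([.5493,-.3633]),"blue":np.array([.4847,-.3629]),"yellow":np.array([.6134,-.3650])}
ROW=np.array([.9997,-.0225,0])
OB=np.array([.0425,0,.045])          # groove origin in block frame
def block(c=(.5143,-.1330),psi=77.84):
    p=np.radians(psi);h=np.array([np.cos(p),np.sin(p),0]);c5,s5=np.cos(np.radians(50)),np.sin(np.radians(50))
    d=c5*h-s5*Z;n=s5*h+c5*Z
    return np.r_[c,0]+h*OB[0]+Z*OB[2],d,np.cross(n,d),n
def Rzy(z,y): return np.c_[np.cross(y,z),y,z]
def rackpose(col,zg,s=1): # zg: grasp height
    return np.r_[ROD[col],zg-G],Rzy(-Z,s*np.cross(Z,ROW))
def poseA(F,xg,off,s=1):  # along the groove
    O,d,q,n=F; return O+d*(xg+G)+n*off,Rzy(d,s*q)
def poseB(F,xg,off,s=1):  # square onto the groove
    O,d,q,n=F; return O+d*xg+n*(off-G),Rzy(-n,s*q)
def poseC(col,xg,zg,s=1): # level, xg = grasp point in box x
    return BO+BX*xg+BY*PORTY[col]+Z*(zg-G),Rzy(-Z,np.cross(-Z,-s*BX))
E
python3 - <<'E'
from plan import *
F=block()
def t(n,p):
    j=bot.solve_ik(*p); print(n,None if j is None else np.round(j,0))
for s in(1,-1):
    for c in ROD:
        for z in(.17,.30): t(f"rack {c} {z} {s}",rackpose(c,z,s))
        for x,z in((-.2,.2),(-.2,.068),(-.03,.062)):t(f"C {c} {x} {z} {s}",poseC(c,x,z,s))
    for o in(0,.08): t(f"A {s} {o}",poseA(F,-.158,o,s)); t(f"B {s} {o}",poseB(F,-.15,o,s))
    t("Aret",poseA(F,-.27,0,s))
S=bot.get_image("side")
for c in PORTY: print(c,proj(S,BO+BY*PORTY[c]+Z*.068))
E
```

```text
rack red 0.17 1 [ -37.   27.   62.   -0.   92. -125.]
rack red 0.3 1 [ -37.   25.   48.   -0.  106. -125.]
C red -0.2 0.2 1 None
C red -0.2 0.068 1 None
C red -0.03 0.062 1 [  20.    7.   98.   -0.   75. -151.]
rack blue 0.17 1 [ -40.   18.   72.   -0.   89. -129.]
rack blue 0.3 1 [ -40.   16.   60.   -0.  104. -129.]
C blue -0.2 0.2 1 None
C blue -0.2 0.068 1 None
C blue -0.03 0.062 1 [  13.   27.   74.   -0.   79. -158.]
rack yellow 0.17 1 [ -34.   36.   48.   -0.   95. -122.]
rack yellow 0.3 1 [ -34.   37.   33.   -0.  110. -122.]
C yellow -0.2 0.2 1 None
C yellow -0.2 0.068 1 None
C yellow -0.03 0.062 1 [  16.   17.   87.   -0.   76. -155.]
A 1 0 [-41.  18.  80.  35. 101. 152.]
B 1 0 [  -3.   14.   89.  -49.   88. -164.]
A 1 0.08 [-35.  12.  81.  37. 102. 160.]
B 1 0.08 [   3.   14.   84.  -48.   97. -164.]
Aret [-47.  20.  68.  35. 113. 154.]
rack red 0.17 -1 [-37.  27.  62.  -0.  92.  55.]
rack red 0.3 -1 [-37.  25.  48.  -0. 106.  55.]
C red -0.2 0.2 -1 [  0. -12. 100.  -0.  92.   9.]
C red -0.2 0.068 -1 [  0.  -4. 109.  -0.  75.   9.]
C red -0.03 0.062 -1 [20.  7. 98. -0. 75. 29.]
rack blue 0.17 -1 [-40.  18.  72.  -0.  89.  51.]
rack blue 0.3 -1 [-40.  16.  60.  -0. 104.  51.]
C blue -0.2 0.2 -1 [-2. 12. 76. -0. 92.  7.]
C blue -0.2 0.068 -1 [-2. 19. 84. -0. 77.  7.]
C blue -0.03 0.062 -1 [13. 27. 74. -0. 79. 22.]
rack yellow 0.17 -1 [-34.  36.  48.  -0.  95.  58.]
rack yellow 0.3 -1 [-34.  37.  33.  -0. 110.  58.]
C yellow -0.2 0.2 -1 [-1.  0. 89. -0. 91.  8.]
C yellow -0.2 0.068 -1 [-1.  8. 97. -0. 76.  8.]
C yellow -0.03 0.062 -1 [16. 17. 87. -0. 76. 25.]
A -1 0 [-41.  18.  80.  35. 101. -28.]
B -1 0 [ -3.  14.  89. -49.  88.  16.]
A -1 0.08 [-35.  12.  81.  37. 102. -20.]
B -1 0.08 [  3.  14.  84. -48.  97.  16.]
Aret [-47.  20.  68.  35. 113. -26.]
red [209.4598 193.5733]
yellow [237.7776 188.8452]
blue [265.3103 184.2483]
```

```bash
cat > run1.py <<'E'
from plan import *
import sys
def pick(col):
    bot.set_gripper(1.0)
    bot.reach(*rackpose(col,.32,-1))
    f0=bot.state()["ft_force"]
    print("guard",bot.line_to(rackpose(col,.17,-1)[0],guard=8))
    bot.set_gripper(0.0,25); bot.sleep(.2); s=bot.state(); print("light grip",s["ft_force"]-f0,s["gripper_width"]*85)
def lift(col):
    bot.set_gripper(0.0,80); bot.sleep(.2); s=bot.state(); print(s["ft_force"],s["gripper_width"]*85)
    print("guard",bot.line_to(rackpose(col,.345,-1)[0],guard=15)); print(bot.state()["ft_force"],bot.state()["gripper_width"]*85)
E
python3 - <<'E'
from run1 import *
pick("red"); print(bot.state()["tcp_pos"],bot.state()["time_s"])
I=np.hstack([bot.get_image("side")["frame"][210:410,300:460],bot.get_image("top")["frame"][130:330,340:500]])
cv2.imwrite("pics/p1.png",cv2.resize(I[:,:,::-1],None,fx=2.4,fy=2.4,interpolation=cv2.INTER_CUBIC))
E
```

```text
guard False
light grip [ 0.4787 -1.6416 -0.0931] 13.35252485054432
[ 0.5493 -0.3635  0.1511] 5.85
```

View pics/p1.png

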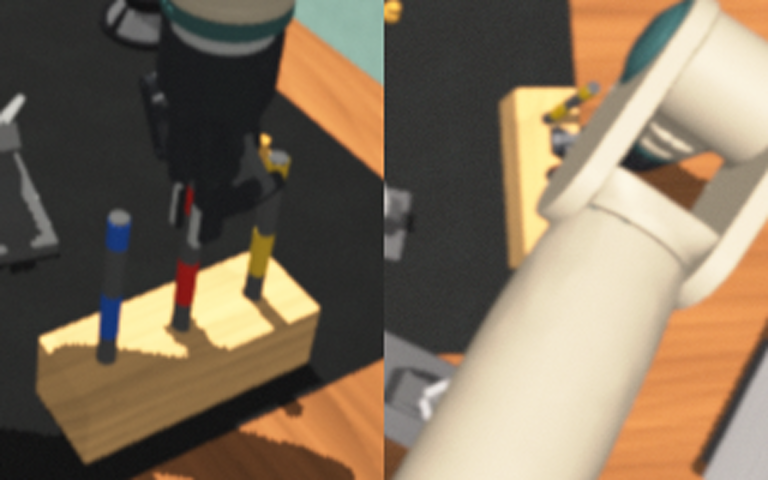

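```bash
cat >> run1.py <<'E'
def look():
    T=bot.get_image("top"); r=vblock(T,(265,175,110,80),th=100); print("block rect",*r[:3]); return r
def approachA(F):
    bot.reach(*poseA(F,-.158,.16,-1)); 
E
python3 - <<'E'
from run1 import *
lift("red"); look()
F=block(); approachA(F); look()
S,T=bot.get_image("side"),bot.get_image("top")
cv2.imwrite("pics/p2.png",cv2.resize(np.hstack([S["frame"][130:330,200:400],T["frame"][110:310,250:450]])[:,:,::-1],None,fx=2,fy=2,interpolation=cv2.INTER_CUBIC))
for n,I in(("s",S),("t",T)): print(n,[(np.round(b,1),int(a)) for b,a in blobs(I,"red")[0]])
O,d,q,n=F
for x in(-.17,-.09,-.01): p=O+d*x+n*.16; print(proj(S,p),proj(T,p))
print(bot.state()["time_s"],bot.state()["ft_force"])
E
```

```text
[ 0.1565 -2.7936  1.0059] 11.999443350902219
guard False
[ 0.8152 -0.3859 -1.8642] 12.074753131584703
block rect [ 0.5178 -0.1332] [0.1487 0.0871] 78.03399658203125
block rect [ 0.5265 -0.2379] [0.0846 0.2293] 87.0400390625
s [(array([290.1, 171.2]), 26), (array([207.1, 180.5]), 53), (array([282.3, 184.2]), 67), (array([209.5, 194.5]), 162), (array([276.7, 196. ]), 30)]
t [(array([286.7, 196.8]), 111), (array([310.6, 195.3]), 50), (array([265.6, 197.3]), 57), (array([186.9, 230.1]), 8), (array([173.6, 235.9]), 95), (array([184., 246.]), 9)]
[288.6222 168.0789] [312.2022 196.6419]
[282.0679 182.5425] [287.3306 197.1613]
[276.411  195.0257] [265.6365 197.6144]
9.0417 [ 0.4809  0.1661 -1.077 ]
```

View pics/p2.png

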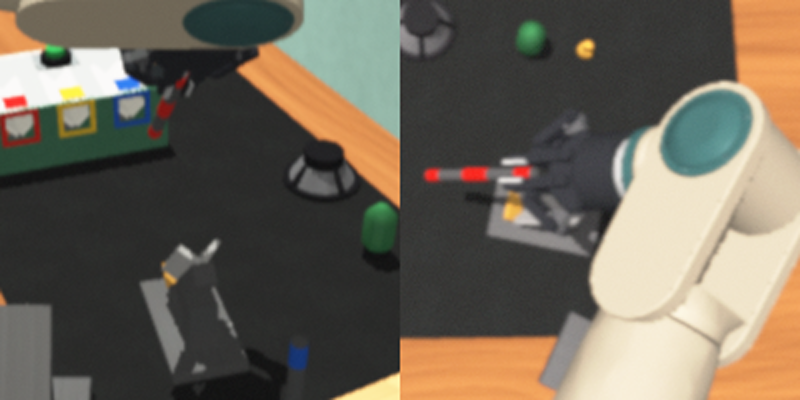

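```bash
cat >> run1.py <<'E'
def bands(col,F=None,exp=None,tol=14):
    """triangulate the middle + end bands near expected 3D points"""
    S,T=bot.get_image("side"),bot.get_image("top"); out=[]
    sb,tb=blobs(S,col)[0],blobs(T,col)[0]
    for p in exp:
        a=min(sb,key=lambda b:np.linalg.norm(b[0]-proj(S,p)));b=min(tb,key=lambda b:np.linalg.norm(b[0]-proj(T,p)))
        ok=np.linalg.norm(a[0]-proj(S,p))<tol and np.linalg.norm(b[0]-proj(T,p))<tol
        out.append(tri(S,a[0],T,b[0])+(a[1],b[1]) if ok else None)
    return out
def lower(F):
    bot.line_to(poseA(F,-.158,.03,-1)[0]); print("A guard",bot.line_to(poseA(F,-.158,.0,-1)[0],velocity=.03,guard=5))
    st=bot.state();O,d,q,n=F; print("off",(st["tcp_pos"]-O)@n,st["ft_force"])
def release(F):
    bot.set_gripper(.5); bot.sleep(.3)
    bot.line_to(poseA(F,-.27,0,-1)[0]+[0,0,.0],velocity=.1)
def groovecoord(F,p): O,d,q,n=F; return np.array([(p-O)@d,(p-O)@q,(p-O)@n])
def check(F,col):
    O,d,q,n=F
    for r in bands(col,exp=[O-.172*d,O-.09*d,O-.008*d]): print(None if r is None else (groovecoord(F,r[0])*1000,r[1:]))
E
python3 - <<'E'
from run1 import *
F=block(); lower(F); release(F); check(F,"red"); print(bot.state()["time_s"])
S,T=bot.get_image("side"),bot.get_image("top")
cv2.imwrite("pics/p3.png",cv2.resize(np.hstack([S["frame"][200:350,200:400],T["frame"][150:300,250:450]])[:,:,::-1],None,fx=2,fy=2,interpolation=cv2.INTER_CUBIC))
E
```

```text
A guard True
off 0.001313236400528911 [0.616  0.5371 3.4191]
(array([-159.8237,    1.8952,    0.3178]), (np.float64(0.005239538083900659), np.int32(33), np.int32(73)))
(array([-89.5357,   1.7289,   8.2102]), (np.float64(0.0009520895907537612), np.int32(7), np.int32(65)))
(array([-27.6991,  -3.7924,  19.1238]), (np.float64(0.01594798689449044), np.int32(7), np.int32(27)))
13.075
```

View pics/p3.png

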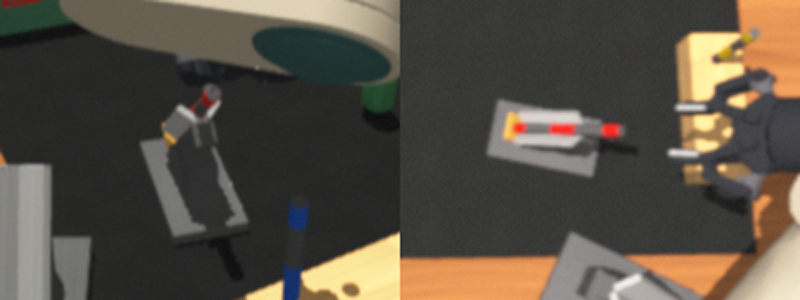

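```bash
cat >> run1.py <<'E'
def retake(F):
    bot.line_to(poseA(F,-.27,.12,-1)[0],velocity=.2); 
    bot.reach(*poseB(F,-.15,.16,-1)); bot.set_gripper(.6); f0=bot.state()["ft_force"]
    print("B guard",bot.line_to(poseB(F,-.15,0,-1)[0],velocity=.08,guard=6))
    bot.set_gripper(0.,25); bot.sleep(.2); st=bot.state(); print("light",st["ft_force"]-f0,st["gripper_width"]*85)
    bot.set_gripper(0.,90); bot.sleep(.2)
    print("lift guard",bot.line_to(poseB(F,-.15,.1,-1)[0],velocity=.1,guard=20)); st=bot.state(); print(st["ft_force"]-f0,st["gripper_width"]*85,st["time_s"])
def level(col):
    bot.reach(*poseC(col,-.22,.16,-1)); st=bot.state()
    g=st["tcp_pos"]+Z*G; print("grasp pt",g)
    r=bands(col,exp=[g+BX*.06,g+BX*.142],tol=12)
    for x in r:
        if x is None: print(None); continue
        v=x[0]-BO-BY*PORTY[col]; print("band box xyz mm",1000*np.array([v@BX,v@BY,v[2]]),"from grasp x",1000*(x[0]-g)@BX,x[1:])
    return r
E
python3 - <<'E'
from run1 import *
F=block(); retake(F); level("red")
S,T=bot.get_image("side"),bot.get_image("top")
cv2.imwrite("pics/p4.png",cv2.resize(np.hstack([S["frame"][120:270,170:370],T["frame"][150:300,150:350]])[:,:,::-1],None,fx=2,fy=2,interpolation=cv2.INTER_CUBIC))
E
```

```text
B guard False
light [-0.5519  2.3277  0.3442] 13.190299303843732
lift guard False
[ 0.3884  0.4627 -2.9879] 10.901372572165876 19.875
grasp pt [0.4244 0.0165 0.1601]
None
band box xyz mm [-78.0617   8.726  149.999 ] from grasp x 142.69889920669323 (np.float64(0.01873425098131097), np.int32(18), np.int32(92))
```

View pics/p4.png

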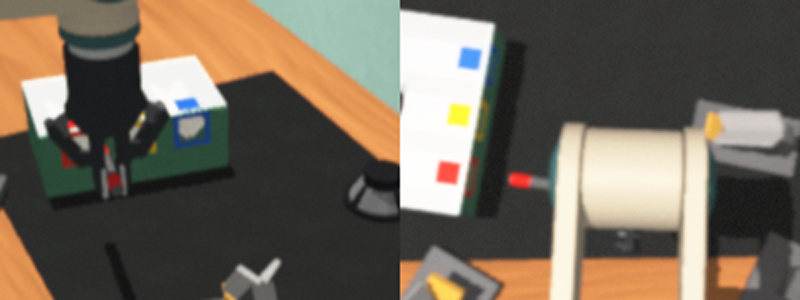

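```bash
cat >> run1.py <<'E'
def droop(col):
    X=np.array([1.,0,0]);R=Rzy(-Z,np.cross(-Z,X)); bot.reach([.38,0,.20],R); g=bot.state()["tcp_pos"]+Z*G
    S=bot.get_image("side"); o=[]
    for b,a in blobs(S,col)[0]:
        e,d=ray(S,b); p=e+d*(g[1]-e[1])/d[1]; v=1000*(p-g)
        if abs(v[2])<40 and -40<v[0]<170: o.append(v[[0,2]]); print("band x,z rel grasp",v[[0,2]],a)
    return S
E
python3 - <<'E'
from run1 import *
S=droop("red"); cv2.imwrite("pics/p5.png",cv2.resize(S["frame"][80:260,200:440][:,:,::-1],None,fx=3,fy=3,interpolation=cv2.INTER_CUBIC))
E
```

```text
band x,z rel grasp [140.6693   0.1715] 68
band x,z rel grasp [62.3647  1.0443] 137
band x,z rel grasp [-17.7928   1.7105] 70
band x,z rel grasp [ 23.0317 -16.1379] 32
```

View pics/p5.png

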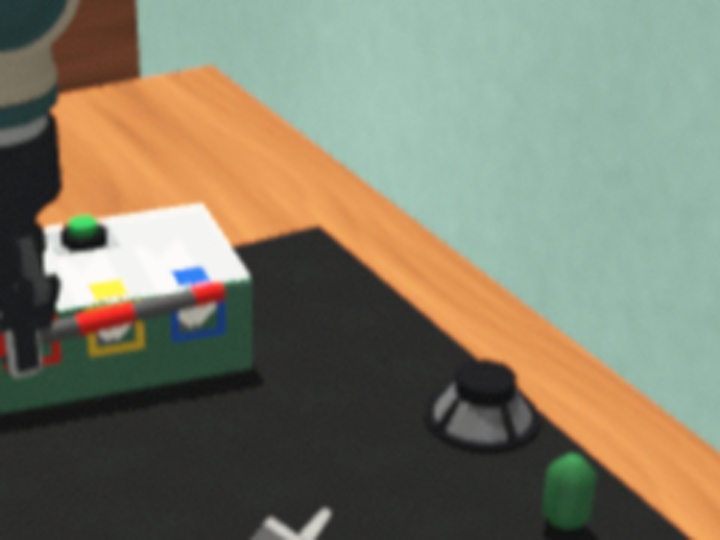

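```bash
cat >> run1.py <<'E'
def insert(col,off=.061,zr=.001):
    bot.reach(*poseC(col,-.22,.16,-1)); bot.line_to(poseC(col,-.22,.067-zr,-1)[0])
    xg=.030-off
    print("in guard",bot.line_to(poseC(col,xg,.067-zr,-1)[0],velocity=.06,guard=6))
    st=bot.state(); print((st["tcp_pos"]-BO)@BX,st["ft_force"])
def setdown(col,off=.061,zr=.001):
    print("down guard",bot.line_to(poseC(col,.030-off,.0605-zr,-1)[0],velocity=.02,guard=4))
    st=bot.state(); print("z grasp",st["tcp_pos"][2]+G,st["ft_force"])
    bot.set_gripper(.4); bot.sleep(.3); bot.line_to(poseC(col,.030-off,.22,-1)[0],velocity=.15); print(bot.state()["time_s"])
E
python3 - <<'E'
from run1 import *
insert("red"); 
S=bot.get_image("side"); 
setdown("red")
bot.reach(*poseC("red",-.2,.25,-1)); S2,T2=bot.get_image("side"),bot.get_image("top")
k=lambda S:S["frame"][140:240,150:300]
cv2.imwrite("pics/p6.png",cv2.resize(np.hstack([k(S),k(S2),T2["frame"][150:250+0,110:260]])[:,:,::-1],None,fx=1.77,fy=1.77*1.5,interpolation=cv2.INTER_CUBIC))
r=vblock(T2,(265,175,110,80),th=100); print(r[:3])
for col in ["red"]:
  for I in(S2,T2): print([(np.round(b,1),a) for b,a in blobs(I,col)[0]])
  for x in(.03,.03-.0795,.03+.0795): p=BO+BY*PORTY[col]+BX*x+Z*.062; print(x,proj(S2,p),proj(T2,p))
E
```

```text
in guard False
-0.031101482786217646 [ 0.4727  0.0983 -0.9671]
down guard True
z grasp 0.0598052185613373 [-0.2521 -0.047   4.6415]
29.7667
(array([ 0.4903, -0.0138]), array([0.0823, 0.149 ]), 89.74219512939453)
[(array([207.3, 180.4]), np.int32(54)), (array([209.9, 195.3]), np.int32(212))]
[(array([186.9, 230.1]), np.int32(8)), (array([173.6, 235.9]), np.int32(103)), (array([200.2, 240.7]), np.int32(46)), (array([183.9, 246.1]), np.int32(8))]
0.03 [207.4971 189.8324] [173.7178 236.5754]
-0.0495 [213.4196 205.4584] [203.7827 241.0229]
0.1095 [202.1153 175.6332] [143.6473 232.127 ]
```

View pics/p6.png

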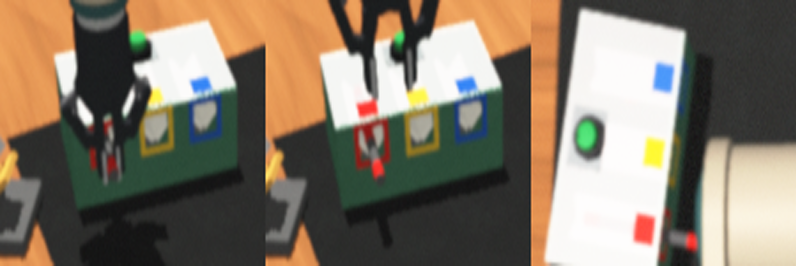

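```bash
cat >> run1.py <<'E'
def tails(cols):
    T=bot.get_image("top")
    for col in cols:
        p=BO+BY*PORTY[col]+BX*(.03-.0795)+Z*.062; b=min(blobs(T,col)[0],key=lambda b:np.linalg.norm(b[0]-proj(T,p)))
        v=onz(T,b[0],.062)-BO; print(col,"tail band centre box x, dy mm",1000*v@BX,1000*(v@BY-PORTY[col]),b[1],"-> rod centre",1000*v@BX+79.5)
E
python3 - <<'E'
from run1 import *
pick("yellow"); tails(["red"]); lift("yellow"); look(); print(bot.state()["time_s"])
T=bot.get_image("top");S=bot.get_image("side");cv2.imwrite("pics/y0.png",T["frame"][:,:,::-1]);cv2.imwrite("pics/y0s.png",S["frame"][:,:,::-1])
E
```

```text
guard False
light grip [-0.0544 -0.3123 -0.27  ] 13.5948715244522
red tail band centre box x, dy mm -46.2415650853252 0.04364156919431372 84 -> rod centre 33.2584349146748
[ 0.2125 -0.0238  2.1531] 12.062180338243337
guard False
[ 0.3229 -0.0824 -1.1961] 12.22694710854259
block rect [ 0.5177 -0.1332] [0.1487 0.0865] 78.08463287353516
36.625
```

```bash
cat >> run1.py <<'E'
def blockdiff(ref):
    a=cv2.imread(ref)[:,:,::-1];b=bot.get_image("side")["frame"]; d=cv2.absdiff(a,b)[246:276,278:318].max(2); print("diff",d.mean(),(d>40).mean()); return (d>40).mean()
E
python3 - <<'E'
from run1 import *
F=block(); approachA(F); x=blockdiff("pics/y0s.png")
if x<.03:
    lower(F); release(F); check(F,"yellow"); look()
S,T=bot.get_image("side"),bot.get_image("top"); print(bot.state()["time_s"])
cv2.imwrite("pics/p7.png",cv2.resize(np.hstack([S["frame"][200:350,200:400],T["frame"][150:300,250:450]])[:,:,::-1],None,fx=2,fy=2,interpolation=cv2.INTER_CUBIC))
E
```

```text
diff 17.460833333333333 0.15166666666666667
38.075
```

View pics/p7.png

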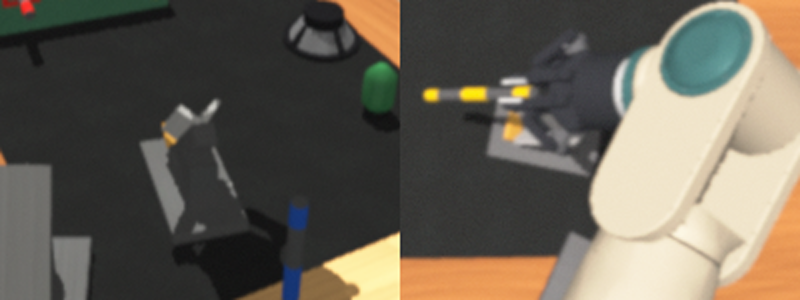

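```bash
python3 - <<'E'
from run1 import *
F=block(); lower(F); release(F); check(F,"yellow"); 
T=bot.get_image("top");print([(np.round(b,1),a) for b,a in blobs(T,"yellow")[0] if 290<b[0][0]<370 and b[0][1]>180])
O,d,q,n=F; print([proj(T,O+d*x) for x in(-.17,-.09,-.01)])
retake(F); droop("yellow"); print(bot.state()["time_s"])
E
```

```text
A guard False
off 0.0004971427454631555 [-0.2664  3.1925  1.3332]
(array([-159.7534,    1.9516,    0.2902]), (np.float64(0.00455378794112013), np.int32(35), np.int32(77)))
(array([-89.9682,   2.0959,   8.0608]), (np.float64(0.0012340335248145417), np.int32(6), np.int32(71)))
(array([11.0869,  4.5023, -2.8705]), (np.float64(0.014350173988686125), np.int32(19), np.int32(95)))Traceback (most recent call last):
  File "<stdin>", line 3, in <module>
IndexError: invalid index to scalar variable.
```

```bash
python3 - <<'E'
from run1 import *
F=block(); retake(F); droop("yellow"); print(bot.state()["time_s"])
E
```

```text
B guard False
light [-1.111   2.3949  0.9289] 12.98334936137742
lift guard False
[-1.0844  1.6369 -0.8998] 11.413729132055604 49.0583
band x,z rel grasp [64.8592 23.0506] 51
band x,z rel grasp [140.674    0.4171] 66
band x,z rel grasp [65.1181 -6.131 ] 264
band x,z rel grasp [-17.8852   1.9555] 74
50.2167
```

```bash
python3 - <<'E'
from run1 import *
insert("yellow"); setdown("yellow"); bot.reach(*poseC("yellow",-.2,.25,-1))
pick("blue"); tails(["red","yellow"]); lift("blue"); look(); print(bot.state()["time_s"])
S=bot.get_image("side");T=bot.get_image("top")
cv2.imwrite("pics/p8.png",cv2.resize(np.hstack([S["frame"][130:330,160:360],T["frame"][130:330,160:360]])[:,:,::-1],None,fx=2,fy=2,interpolation=cv2.INTER_CUBIC))
E
```

```text
in guard False
-0.031098526162296188 [-0.2771  0.9607 -1.9989]
down guard True
z grasp 0.05979165921615627 [-1.1089 -0.6853  3.5964]
57.775
guard False
light grip [ 0.8395 -3.4919  0.4106] 13.097699329677667
red tail band centre box x, dy mm -46.04402654663322 -0.17873277071082938 84 -> rod centre 33.45597345336678
yellow tail band centre box x, dy mm -46.30687767346431 -0.08812422277837406 85 -> rod centre 33.19312232653569
[-1.1914 -3.9466  1.4444] 12.662944955522693
guard False
[-0.2532  0.0504 -0.7749] 12.219859874027806
block rect [ 0.5177 -0.1798] [0.1498 0.0875] 78.81056213378906
64.3583
```

View pics/p8.png

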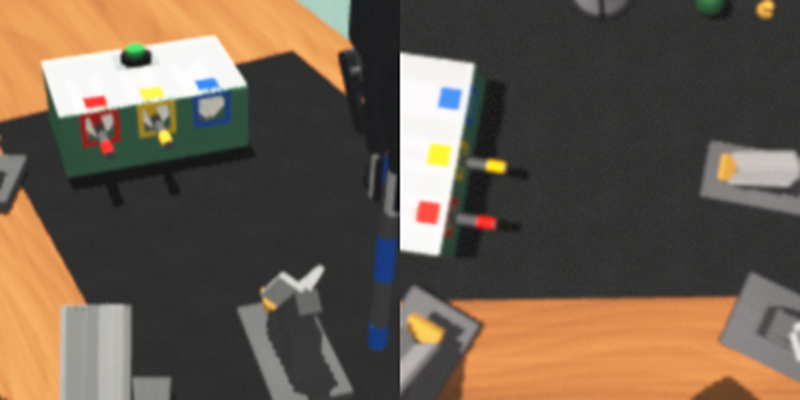

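```bash
cat >> run1.py <<'E'
def edges(T,c,psi,roi=(265,175,110,80),k=4,th=100):
    x,y,w,h=roi; g=cv2.resize(cv2.cvtColor(T["frame"],cv2.COLOR_RGB2GRAY)[y:y+h,x:x+w],None,fx=k,fy=k,interpolation=cv2.INTER_CUBIC)
    cs,_=cv2.findContours((g>th).astype(np.uint8),cv2.RETR_EXTERNAL,cv2.CHAIN_APPROX_NONE)
    P=np.array([onz(T,((u+.5)/k-.5+x,(v+.5)/k-.5+y),.014)[:2] for u,v in max(cs,key=cv2.contourArea)[:,0]])
    for it in range(4):
        p=np.radians(psi);hx=np.array([np.cos(p),np.sin(p)]);hy=np.array([-hx[1],hx[0]])
        L=np.c_[(P-c)@hx,(P-c)@hy]
        a=L[(abs(L[:,0]-.075)<.007)&(abs(L[:,1])<.030)]; b=L[(abs(L[:,1]-.04)<.007)&(abs(L[:,0])<.06)]
        fa=np.polyfit(a[:,1],a[:,0],1);fb=np.polyfit(b[:,0],b[:,1],1)
        psi+=np.degrees((fb[0]*2-fa[0])/3); c=c+hx*(fa[1]-.075)+hy*(fb[1]-.04)
    return c,psi,np.degrees([fa[0],fb[0]]),len(a),len(b)
E
python3 - <<'E'
from run1 import *
T=bot.get_image("top"); T0=dict(T);T0["frame"]=cv2.imread("pics/top0.png")[:,:,::-1].copy()
print(edges(T0,np.array([.5143,-.133]),77.84)); print(edges(T,np.array([.5143,-.1796]),78.6))
for t in(T0,T): print([(np.round(b,2),a) for b,a in blobs(t,"brass")[0] if 300<b[0]<340 and 190<b[1]<240])
for p in(78.0,78.6,79.2):
    F=block((.5143,-.1796),p); O=F[0]; print(p,O,proj(T,O+F[3]*.006)); 
F0=block();print(proj(T,F0[0]+F0[3]*.006))
for nm,ps in(("A16",poseA(F,-.158,.16,-1)),("A",poseA(F,-.158,0,-1)),("Ar",poseA(F,-.27,0,-1)),("Ar2",poseA(F,-.27,.12,-1)),("B",poseB(F,-.15,.16,-1)),("B",poseB(F,-.15,0,-1))):
    j=bot.solve_ik(*ps);print(nm,None if j is None else np.round(j))
E
```

```text
(array([ 0.5136, -0.1322]), np.float64(77.53737137873065), array([0.2088, 0.1044]), 83, 170)
(array([ 0.5144, -0.1801]), np.float64(78.44904001123729), array([0.2742, 0.1371]), 83, 171)
[(array([305.8, 213. ]), np.int32(86))]
[(array([322.67, 213.41]), np.int32(91))]
78.0 [ 0.5231 -0.138   0.045 ] [323.8823 213.1   ]
78.6 [ 0.5227 -0.1379  0.045 ] [323.8508 213.2771]
79.2 [ 0.5223 -0.1379  0.045 ] [323.8211 213.4546]
[306.6914 213.1909]
A16 [-33.  11.  76.  38. 106. -16.]
A [-44.  23.  74.  34. 105. -31.]
Ar [-49.  26.  60.  34. 117. -29.]
Ar2 [-42.  17.  63.  38. 118. -18.]
B [  5.  13.  79. -49. 101.  11.]
B [ -8.  14.  90. -50.  84.  13.]
```

```bash
python3 - <<'E'
from run1 import *
F=block((.5143,-.1797),78.65); approachA(F); lower(F); release(F); check(F,"blue")
look(); T=bot.get_image("top");S=bot.get_image("side"); print(bot.state()["time_s"])
print([(np.round(b,1),a) for b,a in blobs(T,"blue")[0]]); O,d,q,n=F; print([proj(T,O+d*x) for x in(-.17,-.09,-.01)])
cv2.imwrite("pics/p9.png",cv2.resize(np.hstack([S["frame"][200:350,200:400],T["frame"][150:300,250:450]])[:,:,::-1],None,fx=2,fy=2,interpolation=cv2.INTER_CUBIC))
E
```

```text
A guard True
off 0.002248615423256717 [-1.0388  1.714   1.9913]
(array([-160.2436,    2.3084,    1.5611]), (np.float64(0.0042819812861228795), np.int32(36), np.int32(68)))
(array([-89.1472,   1.8174,   8.4721]), (np.float64(0.00019461512770594972), np.int32(8), np.int32(63)))
(array([-24.438 ,  -5.3992,  17.7795]), (np.float64(0.018281728701828474), np.int32(8), np.int32(21)))
block rect [ 0.5157 -0.1907] [0.1731 0.0889] 78.64482879638672
69.7083
[(array([197.1, 175.5]), np.int32(12)), (array([184.5, 178.8]), np.int32(84)), (array([194.4, 190.4]), np.int32(13)), (array([374.2, 214.4]), np.int32(67)), (array([326.8, 213.6]), np.int32(21)), (array([349., 214.]), np.int32(63)), (array([  3.9, 298.9]), np.int32(398))]
[array([377.8294, 214.5112]), array([351.4417, 214.161 ]), array([328.0942, 213.8512])]
```

View pics/p9.png

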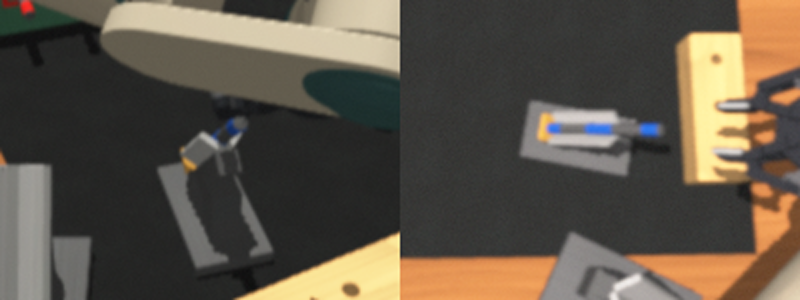

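```bash
python3 - <<'E'
from run1 import *
F=block((.5143,-.1797),78.65); retake(F); droop("blue"); print(bot.state()["time_s"])
E
```

```text
B guard False
light [-1.2781  2.7266  1.7658] 13.305796680959642
lift guard False
[ 0.0725  0.6804 -0.177 ] 11.103140219797691 76.4083
band x,z rel grasp [133.8226  -6.6694] 216
band x,z rel grasp [62.5301  1.8451] 132
band x,z rel grasp [-17.7995   2.3181] 68
77.6083
```

```bash
python3 - <<'E'
from run1 import *
insert("blue"); setdown("blue"); bot.reach(*poseC("blue",-.2,.25,-1))
bot.set_gripper(0.0,20)
p=BO+BX*.115; print(p); R=poseC("yellow",0,0,-1)[1]
bot.reach(p+Z*.20,R); tails(["red","yellow","blue"])
S,T=bot.get_image("side"),bot.get_image("top")
cv2.imwrite("pics/p10.png",cv2.resize(np.hstack([S["frame"][100:250,150:350],T["frame"][130:280,90:290]])[:,:,::-1],None,fx=2,fy=2,interpolation=cv2.INTER_CUBIC)); print(bot.state()["time_s"])
E
```

```text
in guard False
-0.031104623525319307 [-0.4828 -0.1212 -0.7756]
down guard True
z grasp 0.05944647621318909 [ 1.2426 -0.9772  4.0283]
85.2
[0.5506 0.3365 0.    ]
red tail band centre box x, dy mm -46.886359444043734 -0.6318348062981927 80 -> rod centre 32.613640555956266
yellow tail band centre box x, dy mm -45.58163269864836 -0.1934324621246193 70 -> rod centre 33.91836730135164
blue tail band centre box x, dy mm -44.95709941345369 0.19006690691526773 59 -> rod centre 34.54290058654631
87.7333
```

View pics/p10.png

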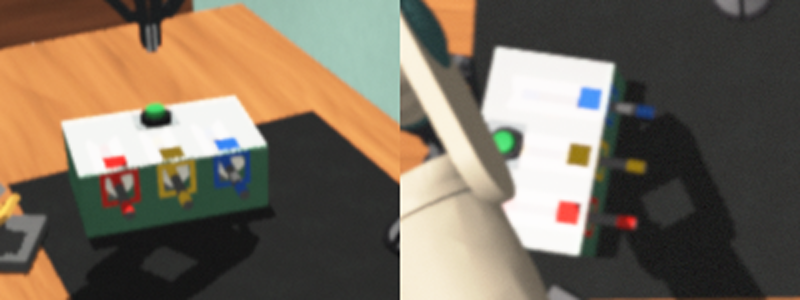

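```bash
python3 - <<'E'
from run1 import *
p=BO+BX*.115; bot.line_to(p+Z*.13,velocity=.1); f0=bot.state()["ft_force"][2]
print(bot.line_to(p+Z*.100,velocity=.02,guard=1.5)); a=bot.state(); print(a["tcp_pos"],a["ft_force"][2]-f0)
print(bot.line_to(p+Z*(a["tcp_pos"][2]-.009),velocity=.015,guard=9)); bot.sleep(.3); b=bot.state(); print(b["tcp_pos"],b["ft_force"][2]-f0,"travel",a["tcp_pos"][2]-b["tcp_pos"][2])
E
```

```text
True
[0.5505 0.3364 0.1135] 2.394619034649791
True
[0.5506 0.3365 0.1101] 4.705504442095456 travel 0.0034191341811559833
```

```bash
python3 - <<'E'
from run1 import *
p=BO+BX*.115; z0=bot.state()["tcp_pos"][2]
f=bot.state()["ft_force"][2]
for dz in(.001,.002,.003,.004,.005):
    g=bot.line_to(p+Z*(z0-dz),velocity=.01,guard=18); bot.sleep(.15); b=bot.state(); print(g,b["tcp_pos"][2],b["ft_force"][2])
    if b["ft_force"][2]>12 or g: break
bot.sleep(.2); bot.line_to(p+Z*.25,velocity=.1); bot.reach(p*[1,1,0]-BX*.25+Z*.35,poseC("yellow",0,0,-1)[1])
bot.reach([.35,-.15,.35],poseC("yellow",0,0,-1)[1]); bot.sleep(.5)
tails(["red","yellow","blue"]); S,T=bot.get_image("side"),bot.get_image("top")
cv2.imwrite("pics/p11.png",cv2.resize(np.hstack([S["frame"][100:250,150:350],T["frame"][130:280,90:290]])[:,:,::-1],None,fx=2,fy=2,interpolation=cv2.INTER_CUBIC)); print(bot.state()["time_s"])
E
```

```text
False 0.11002858889111505 7.771663736374719
False 0.10994007313936871 13.19674876908222
red tail band centre box x, dy mm -46.04402654663322 -0.17873277071082938 84 -> rod centre 33.45597345336678
yellow tail band centre box x, dy mm -46.6412994123945 0.1525411967652256 86 -> rod centre 32.8587005876055
blue tail band centre box x, dy mm -45.05899753992715 -0.27081770177950215 76 -> rod centre 34.44100246007285
95.5333
```

View pics/p11.png

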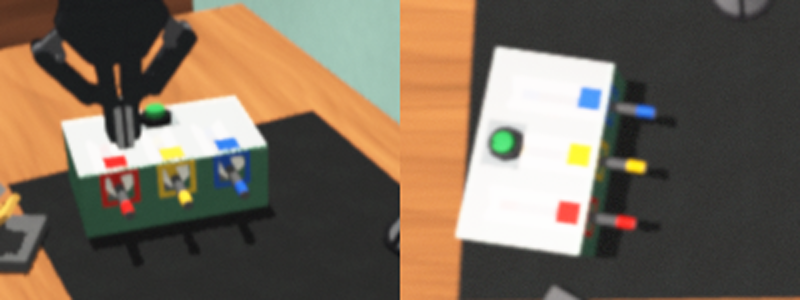

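The button bottomed out: force rose to 13 N with no further travel. All three rods lie in their ports and the robot is clear, so I'm handing in.

```bash
python3 -c "
from workcell import bot
bot.hand_in(); print(bot.state()['time_s'])"
```

```text
the job is handed in; nothing more can be done
the job is handed in; nothing more can be done
```

I loaded all three rods (red, yellow, blue), each set in the smallest V-block, let go, retaken from the side and passed level through its own port. Then I pressed the start button and handed in at about 96 s; no verdict was reported.

- **Rods:** In the last pictures the rod centres were about 33 mm (red), 33 mm (yellow) and 34 mm (blue) past the wall. All were within 0.5 mm of their ports' middles sideways. No contact guard tripped while any rod went in.
- **V-block knock:** The V-block was knocked about 47 mm before the blue rod. I noticed it on a re-look and re-measured the block. My three estimates of the shift differed by about 2 mm, so I used a middle value, and blue then seated like the others.
- **Button:** The first press stopped at 4.7 N, so I pushed further. It hit its stop at 13 N, about 3.6 mm below the height where I first sensed contact. I take that as the full 6 mm because that first contact already read 2.4 N, but I could not read the travel directly.
- **Less certain checks:**
  - The side camera could not measure a rod's height inside the box. When the rods touched down I read about 60 mm at the grasp, against the 62 mm in the text; the rods sat about 1–2 mm above that point.
  - The two-view fix on the lower rod bands in the groove was poor because they were partly hidden. I relied on the top bands, the lowering contact (which did not trip for yellow) and the pictures.
  - For yellow and blue, one band in the level check merged with the port frame behind it, so I judged level from the other two.

The valve, speaker frame and connector were not touched as far as I could see. I made no final position check on them.

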